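# Tip the marker out of its tube

### The job

The green-and-white marker has sunk to the bottom of the tall tilting tube with the yellow band, too deep to grip. Tip that tube forward over the catch tray in front of it until the marker slides out, then let the tube swing back upright so that the marker is left lying in that tray. Do not tip the blue-banded tube standing beside it.

Things in the scene. Friction and masses are not known exactly. Their poses are not given: they have to be found in the camera images.
- marker_pivot (a point): Middle of the hinge pin of the yellow-banded tube, on the tube's axis, 135 mm above the bench. Frame of the fixed stand: z up, y along the pin, -x the way the tube tips. Two steel cheeks flank the tube (73 mm over bolt heads, tops 21 mm above the pin). Grey catch tray inside: 44 to 241 mm in front (-x) of the pin, 100 mm wide, floor 11, sides 36, end wall 52 mm above bench.
- marker_tube (a joint): Tilt of the yellow-banded tube, rad: 0 upright (stop), 1.57 level, 2.2 mouth well down (stop). Square aluminium, 36 mm outside, 4 mm walls; upright from 95 mm below the pin to its mouth 85 mm above. Push its flat back (+x) near the top with 1 to 3 N; a weak spring rights it within 2 s when let go. Smooth inside: the marker slides out in a second once 0.2 to 0.35 rad past level.
- marker_center (a point): Centre of the marker: white barrel, green cap, 135 mm long (its y axis), 17 mm thick, about 20 g. It starts standing in the yellow-banded tube, its upper end about 40 mm below the mouth.
- pencil_tube (a joint): Tilt of the blue-banded tube, rad: 0 upright. Same kind of stand, 0.20 to 0.24 m to the left or right of the yellow-banded one; it holds a flat red pencil. Leave it alone.

How it is judged:
On the way:
1. the yellow-banded tube is tipped past level (value of joint marker_tube above 1.6 rad), for 0.05 s.
At the end, for the whole second after the job is handed in: the marker rests in the catch tray of the yellow-banded tube (its centre within the tray's inside and less than 60 mm above the bench, speed under 0.03 m/s), and both tubes stand upright to within 0.17 rad (x of marker_center in the frame of marker_pivot between -0.241 and -0.044 m and y of marker_center in the frame of marker_pivot between -0.05 and 0.05 m and z of marker_center in the frame of marker_pivot below -0.075 m and linear speed of marker below 0.03 m/s and value of joint each of marker_tube, pencil_tube below 0.17 rad); the robot touches nothing.
It fails at once if the blue-banded tube is tipped by more than 0.5 rad (value of joint pencil_tube above 0.5 rad).
It also fails if it takes over 43 s, if anything falls off the work surface, if the arm or the gripper's body presses on something with over 40 N, if the wrist force passes 120 N, or if a joint passes its speed limit or range.

### The arm

A 6-joint arm with a two-finger parallel gripper is mounted at the origin on a cart in front of the work surface, level with it; the furniture and walls round the work are solid. World frame = base frame: x ahead of the robot, y to its left, z up, the work surface at z = 0. Lengths are in m, angles in rad, forces in N, time in s.
With the tool pointing down it reaches from about 0.425 to 0.95 m from the base axis. Payload 3.5 kg.
Tool frame: the origin (TCP) lies at the very end of the fingers, on their centre line; the grasp point (between the pads) lies ctrl.tcp_to_grasp behind it (ctrl.tcp_to_grasp is the distance from the TCP to the grasp point, in m); z points along the fingers, y is the line along which they close (so a half turn about z gives the same grasp; the last joint's range is limited). The gripper opens to 85 mm and grips with 20 to 120 N. Pads are 22 mm wide; open, the fingers measure 114 mm over their backs; the gripper's body (76 mm by 85 mm) begins 54 mm behind the grasp point. The pads swing forward as they close: fully open they stand 13 mm farther back than shut.
Start: joints at [-1.322, 0.286, 1.577, -0, 1.279, -0.15], TCP at [0.262, -0.622, 0.231] pointing down, gripper open.
Joint ranges: [-2.77, 2.77], [-0.9, 2.22], [0.21, 2.48], [-1.53, 4.67], [0.24, 2.81], [-2.84, 2.84]. Speed limits (rad/s): [2.79, 2.79, 3.14, 3.14, 3.14, 3.14].

### API

Orientations are given as a unit quaternion [x, y, z, w].
In Python, from plant import ctrl gives the robot as it stands.
- The arm moves only by the shell command python3 -m inch 'ROWS' [FORCE]. ROWS is JSON, a list of rows, each an object with "slide": the shift along the tool's x, y, z in cm, a list of three; "turn": the turn about the tool's z in rad; "grip": the finger opening in cm, from 0 to 8.54. A call has 1 to 20 rows; each row is the pose to reach, as a shift and turn from the pose commanded when the call began, along the tool's axes at that moment; what a row does not reach only later rows make up. A row lasts 1/10 s, in which the tool goes at most 50 mm and 8.59 degrees, less where a joint would pass 70% of its speed; a pose out of reach is approached as far as the arm can. A call with a gripper value outside its range is refused whole. The fingers move at their own pace and stop on an object; FORCE is the grip in N (left out, the last holds). Time passes only in rows, so rows that repeat a pose let the fingers close. It gives the time, the measured TCP pose, the force, the opening and the grip force at its end, in the units of the state.
- ctrl.get_state(): the state, without advancing time (a new reading comes with each control period).
- ctrl.read_camera(name): name is "scene" or "side" or "wrist"; returns (picture, depth): 400x640x3 uint8, red, green, blue; 400x640 float32, m along the optical axis (not along the pixel's ray), 0 where there is no reading.
- ctrl.camera_info(name): a dict with "K" (3x3 intrinsics, pixels), "camera_from_world" (4x4, takes a point from world to camera coordinates); the wrist camera has in their place "T_tool_cam" (4x4, takes a point from camera to tool coordinates, whose origin is the TCP and whose axes are the flange's). Camera axes: x right, y down, z forward; pixel columns grow to the right and rows downward; lengths in m; the calibration is good to about 2 mm. A picture is of the moment at which its call begins: read the wrist's pose just before it. camera_info takes no time and is no camera call.
- ctrl.sign_off(): hands the job in; it is judged then, once.
The state is a dict: "time": time; "qpos": joint angles; "dq": joint speeds; "joint_efforts": joint torques, N m; "eef_pos": TCP position; "tcp_rot": TCP orientation; "contact_force": force on the tool from outside, world axes, zero at the start; "wrist_torque": the same for the moment, N m; "opening": opening from 0.0 (shut) to 1.0 (fully open); "finger_force": force on a finger pad.
Only numpy, scipy, OpenCV 4.12 (cv2) and the standard library are available. Lean on these libraries where they do the work, as an engineer would, in place of code of your own. Each camera call takes 0.05 s, during which the arm holds its last target. There are 200 camera calls.

## Working session

There is one attempt and no reset: what is moved stays moved. The work goes in short steps, Python scripts to look and compute and a shell command to move; the robot and the scene stay as the last step left them, time stands still between calls to the robot, and variables do not carry over. Pictures are saved under pics/ and viewed, at most 10 in all, crops included, and the job is handed in when it is done.

```bash
mkdir -p pics; cat > h.py <<'E'
import numpy as np,cv2
from plant import ctrl
def grab(n,f=None):
    im,d=ctrl.read_camera(n)
    if f: cv2.imwrite('pics/'+f,im[:,:,::-1])
    return im,d
def pts(n,d):
    i=ctrl.camera_info(n);K=np.array(i['K']);T=np.linalg.inv(np.array(i['camera_from_world']))
    v,u=np.mgrid[0:d.shape[0],0:d.shape[1]]
    P=np.stack([(u-K[0,2])/K[0,0]*d,(v-K[1,2])/K[1,1]*d,d],-1)
    return P@T[:3,:3].T+T[:3,3]
E
python3 - <<'E'
from h import *
for n in('scene','side'):
    im,d=grab(n,n+'0.png');P=pts(n,d)
    np.savez(n+'0.npz',im=im,d=d,P=P)
    h=cv2.cvtColor(im,cv2.COLOR_RGB2HSV)
    for c,lo,hi in(('yel',(20,120,100),(35,255,255)),('blue',(100,120,60),(125,255,255))):
        m=cv2.inRange(h,lo,hi);k,l,s,ce=cv2.connectedComponentsWithStats(m)
        for j in range(1,k):
            if s[j,4]>60:
                q=P[(l==j)&(d>0)];print(n,c,s[j],np.median(q,0).round(3),q.min(0).round(3),q.max(0).round(3))
s=ctrl.get_state();print(s['tcp_rot'],s['eef_pos'],s['time'],ctrl.tcp_to_grasp)
E
```

```text
scene yel [403   0  15  13 145] [ 0.832 -0.325  0.343] [ 0.83  -0.352  0.33 ] [ 0.836 -0.304  0.359]
scene yel [509 157  26  21 329] [ 0.492 -0.44   0.025] [ 0.462 -0.474  0.006] [ 0.523 -0.412  0.029]
scene yel [484 171  20  21 272] [ 0.485 -0.299  0.061] [ 0.467 -0.334  0.044] [ 0.506 -0.279  0.068]
scene yel [342 172  30  30 545] [0.57  0.064 0.188] [0.566 0.026 0.162] [0.606 0.067 0.214]
scene yel [ 90 176  34  27 569] [0.785 0.427 0.254] [0.777 0.401 0.226] [0.854 0.45  0.263]
scene blue [355   0  30  16 286] [ 0.826 -0.184  0.377] [ 0.814 -0.26   0.342] [ 0.856 -0.158  0.401]
scene blue [376   0  13  33 159] [ 0.822 -0.23   0.335] [ 0.816 -0.28   0.312] [ 0.856 -0.221  0.38 ]
scene blue [ 358   80   88   51 1933] [ 0.782 -0.258  0.131] [ 0.703 -0.37   0.126] [ 0.849 -0.173  0.135]
scene blue [ 99 118  38  50 388] [0.82  0.37  0.306] [0.817 0.359 0.215] [0.855 0.391 0.355]
scene blue [ 87 120  22  55 486] [0.821 0.412 0.31 ] [0.817 0.396 0.24 ] [0.856 0.422 0.356]
scene blue [597 168  15  18 115] [ 0.344 -0.568  0.015] [ 0.244 -0.617  0.004] [ 0.353 -0.016  0.419]
scene blue [23
[... 831 characters left out ...]
] [ 0.853 -0.171  0.135]
side blue [460 159  16  18 117] [ 0.33  -0.595  0.014] [ 0.296 -0.666  0.004] [ 0.352 -0.545  0.018]
side blue [121 170  12  34 186] [0.818 0.406 0.337] [0.781 0.39  0.296] [0.852 0.435 0.368]
side blue [134 171  25  44 351] [0.818 0.37  0.293] [0.815 0.339 0.215] [0.854 0.386 0.346]
side blue [124 206  13  19 142] [0.819 0.418 0.271] [0.816 0.405 0.232] [0.853 0.423 0.291]
side blue [272 236  27  30 512] [0.57  0.3   0.189] [0.56  0.255 0.152] [0.599 0.304 0.214]
side blue [125 382  11  18  76] [0.661 0.598 0.117] [0.659 0.588 0.107] [0.666 0.608 0.124]
[ 9.80186765e-01  1.98072519e-01 -4.80166974e-05 -1.08637264e-03] [ 0.26198433 -0.62143558  0.23006111] 0.1 0.0187
```

View pics/scene0.png

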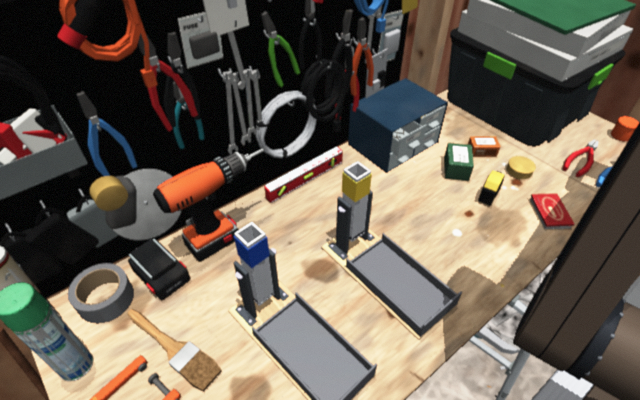

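View pics/side0.png

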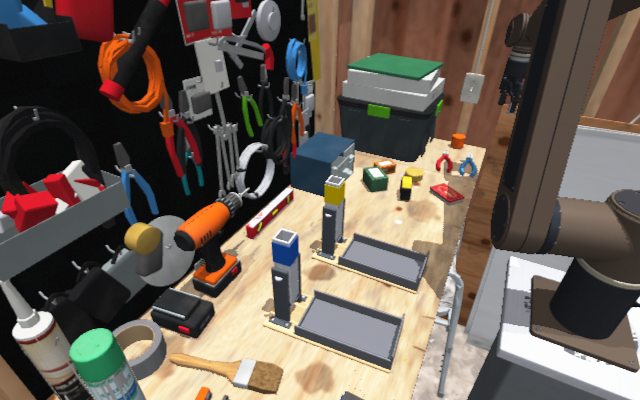

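```bash
python3 - <<'E'
from h import *
for n in('scene','side'):
    z=np.load(n+'0.npz');P=z['P'];im=z['im'];d=z['d']
    for c in((.58,.05),(.575,.28)):
        r=np.hypot(P[...,0]-c[0],P[...,1]-c[1])
        top=(r<.05)&(abs(P[...,2]-.22)<.006)&(d>0)
        q=P[top][:,:2].astype(np.float32)
        if len(q)>5: print(n,c,'rim',len(q),cv2.minAreaRect(q*1000),np.median(P[top][:,2]))
        ch=(r<.07)&(abs(P[...,2]-.156)<.004)&(d>0);q=P[ch][:,:2].astype(np.float32)
        if len(q)>5: print('cheek',len(q),cv2.minAreaRect(q*1000))
        # vertical faces: normal via finite differences 
        f=(r<.05)&(P[...,2]>.16)&(P[...,2]<.212)&(d>0);q=P[f]
        print('faces',len(q));
        N=np.cross(np.roll(P,-3,1)-np.roll(P,3,1),np.roll(P,-3,0)-np.roll(P,3,0));N/=np.linalg.norm(N,axis=-1,keepdims=True)+1e-9
        a=np.degrees(np.arctan2(N[f][:,1],N[f][:,0]))[abs(N[f][:,2])<.2];hh,e=np.histogram(a,36,(-180,180));print([(int(e[i]),int(hh[i])) for i in hh.argsort()[::-1][:5]])
        # other: tray walls
        t=(r<.32)&(abs(P[...,2]-.052)<.004)&(d>0);
        print('tray end',len(P[t]),np.median(P[t],0) if t.any() else '')
    # tallest obstacles on grid near the tubes
E
```

```text
scene (0.58, 0.05) rim 196 ((585.9520263671875, 46.884124755859375), (38.09817886352539, 39.84734344482422), 89.49547576904297) 0.2182968723304926
cheek 146 ((585.5846557617188, 47.10689163208008), (66.64173126220703, 34.95450973510742), 89.50430297851562)
faces 662
[(-90, 105), (0, 89), (-10, 89), (-100, 73), (-130, 55)]
tray end 1148 [0.76000555 0.20286328 0.05155574]
scene (0.575, 0.28) rim 264 ((583.2095336914062, 281.7955017089844), (38.377532958984375, 36.5250358581543), 5.1934638023376465) 0.21889365619125245
cheek 191 ((578.7412719726562, 282.03076171875), (66.7430419921875, 35.32060241699219), 87.5018310546875)
faces 785
[(0, 224), (-90, 107), (-10, 79), (-120, 45), (10, 42)]
tray end 2171 [0.76756675 0.32596562 0.05255352]
side (0.58, 0.05) rim 108 ((584.7698364257812, 48.6563606262207), (36.02103042602539, 37.085426330566406), 1.565579891204834) 0.21884096177818774
cheek 87 ((584.2147827148438, 50.19160461425781), (35.38335037231445, 61.769744873046875), 1.743689775466919)
faces 396
[(-100, 66), (-90, 60), (20, 38), (-160, 34), (-10, 25)]
tray end 661 [0.75640454 0.23878131 0.05195842]
side (0.575, 0.28) rim 192 ((580.55029296875, 282.5995178222656), (36.18024444580078, 36.91427230834961), 5.329491138458252) 0.2190977538965817
cheek 133 ((581.0929565429688, 283.6305236816406), (37.49142074584961, 63.238037109375), 4.349477291107178)
faces 605
[(-90, 168), (0, 76), (-150, 50), (-100, 47), (20, 45)]
tray end 1768 [0.76645279 0.3876749  0.05284197]
```

The pictures show the yellow-banded tube at scene pixel (357,180) with its tray toward the robot, and the blue-banded tube to its left at (250,240). The two cameras put the yellow pivot at (0.585, 0.048) with yaw about 0. The rim measures 0.219 m high (expected 0.220) and the tube spacing 0.235 m, so both checks hold. I'll move above and behind the tube with the fingers shut.

```bash
python3 -m inch '[{"slide":[0,0,-7],"turn":0,"grip":0},{"slide":[0,0,-7],"turn":0.1,"grip":0},{"slide":[62.6,-46.2,-7],"turn":0.4,"grip":0},{"slide":[62.6,-46.2,-7],"turn":0.4,"grip":0},{"slide":[62.6,-46.2,-7],"turn":0.4,"grip":0},{"slide":[62.6,-46.2,-7],"turn":0.4,"grip":0},{"slide":[62.6,-46.2,-7],"turn":0.4,"grip":0},{"slide":[62.6,-46.2,-7],"turn":0.4,"grip":0},{"slide":[62.6,-46.2,-7],"turn":0.4,"grip":0},{"slide":[62.6,-46.2,-7],"turn":0.4,"grip":0},{"slide":[62.6,-46.2,-7],"turn":0.4,"grip":0},{"slide":[62.6,-46.2,-7],"turn":0.4,"grip":0},{"slide":[62.6,-46.2,-7],"turn":0.4,"grip":0},{"slide":[62.6,-46.2,-7],"turn":0.4,"grip":0},{"slide":[62.6,-46.2,-7],"turn":0.4,"grip":0},{"slide":[62.6,-46.2,-7],"turn":0.4,"grip":0},{"slide":[62.6,-46.2,-7],"turn":0.4,"grip":0},{"slide":[62.6,-46.2,-7],"turn":0.4,"grip":0},{"slide":[62.6,-46.2,-7],"turn":0.4,"grip":0},{"slide":[62.6,-46.2,-7],"turn":0.4,"grip":0}]'
```

```text
time: 2.1
eef_pos: [0.6593, 0.0471, 0.3003]
tcp_rot: [1.0, 0.0, -0.001, 0.0]
contact_force: [0.2, -0.3, 0.1]
opening: 0.001
finger_force: 0.0
```

```bash
python3 -m inch '[{"slide":[0,0,4.6],"turn":0,"grip":0},{"slide":[0,0,9.3],"turn":0,"grip":0},{"slide":[0,0,9.3],"turn":0,"grip":0}]'
python3 - <<'E'
from h import *
a,_=grab('scene');b,_=grab('side')
f=lambda i,u,v:cv2.resize(i[v:v+150,u:u+200],None,fx=2,fy=2,interpolation=cv2.INTER_CUBIC)
cv2.imwrite('pics/b.png',np.hstack([f(a,260,100),f(b,240,110)])[:,:,::-1])
E
```

```text
time: 2.4
eef_pos: [0.6542, 0.0455, 0.1994]
tcp_rot: [1.0, -0.002, -0.008, -0.0]
contact_force: [-0.3, -0.8, -0.8]
opening: 0.003
finger_force: 0.0
```

View pics/b.png

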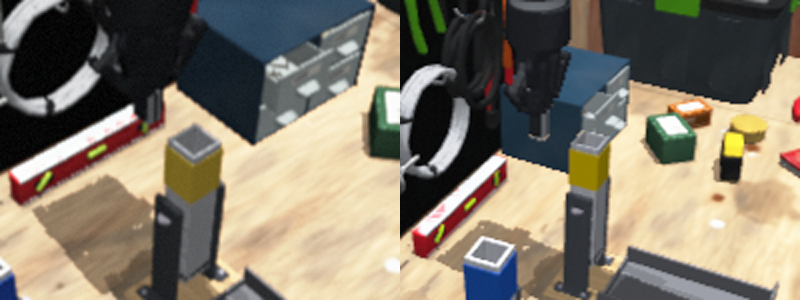

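The fingers hang behind the yellow tube, with the tip at crop pixel (150,105) left and (540,120) right and the tube at (193,165). They're clear of both tubes. Now I push along the arc.

```bash
python3 -m inch '[{"slide":[-2.5,0,0.2],"turn":0,"grip":0},{"slide":[-4,0,0.2],"turn":0,"grip":0},{"slide":[-4.8,0,0.2],"turn":0,"grip":0},{"slide":[-5.4,0,0.1],"turn":0,"grip":0},{"slide":[-6.3,0,0],"turn":0,"grip":0},{"slide":[-7.2,0,0.1],"turn":0,"grip":0},{"slide":[-8.1,0,0.2],"turn":0,"grip":0},{"slide":[-9,0,0.5],"turn":0,"grip":0},{"slide":[-9.8,0,0.9],"turn":0,"grip":0},{"slide":[-10.5,0,1.4],"turn":0,"grip":0},{"slide":[-11.2,0,1.9],"turn":0,"grip":0},{"slide":[-11.2,0,1.9],"turn":0,"grip":0},{"slide":[-11.2,0,1.9],"turn":0,"grip":0}]'
python3 - <<'E'
from h import *
a,_=grab('scene');b,_=grab('side')
f=lambda i,u,v:cv2.resize(i[v:v+150,u:u+200],None,fx=2,fy=2,interpolation=cv2.INTER_CUBIC)
cv2.imwrite('pics/c.png',np.hstack([f(a,280,130),f(b,260,140)])[:,:,::-1])
s=ctrl.get_state();print(s['eef_pos'],s['contact_force'])
E
```

```text
time: 3.8
eef_pos: [0.5473, 0.0471, 0.189]
tcp_rot: [1.0, -0.001, -0.0, -0.0]
contact_force: [-0.2, 0.7, 1.4]
opening: -0.003
finger_force: 0.6
[0.54791323 0.04708695 0.18952829] [0.31313177 0.88266587 1.63474915]
```

View pics/c.png

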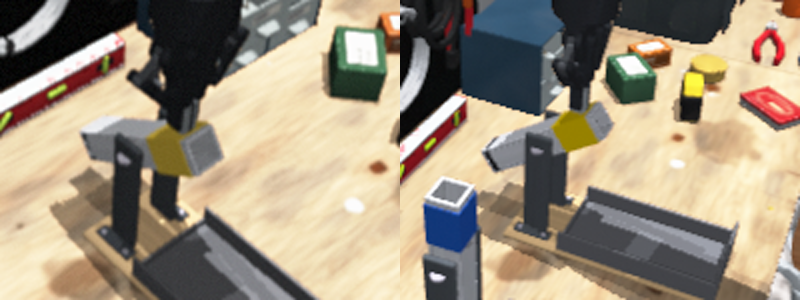

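The yellow tube (crop pixel (170,145) left) is tipped about 1 rad with the fingertip on its back, and the blue tube is upright. I'll keep going past level and hold.

```bash
python3 -m inch '[{"slide":[-0.7,0,0.8],"turn":0,"grip":0},{"slide":[-1.4,0,1.7],"turn":0,"grip":0},{"slide":[-2.1,0,2.3],"turn":0,"grip":0},{"slide":[-2.7,0,3.0],"turn":0,"grip":0},{"slide":[-3.5,0,4.0],"turn":0,"grip":0},{"slide":[-3.5,0,4.9],"turn":0,"grip":0},{"slide":[-3.4,0,5.8],"turn":0,"grip":0},{"slide":[-3.3,0,6.3],"turn":0,"grip":0},{"slide":[-3.3,0,6.3],"turn":0,"grip":0},{"slide":[-3.3,0,6.3],"turn":0,"grip":0},{"slide":[-3.3,0,6.3],"turn":0,"grip":0},{"slide":[-3.3,0,6.3],"turn":0,"grip":0},{"slide":[-3.3,0,6.3],"turn":0,"grip":0},{"slide":[-3.3,0,6.3],"turn":0,"grip":0},{"slide":[-3.3,0,6.3],"turn":0,"grip":0},{"slide":[-3.3,0,6.3],"turn":0,"grip":0},{"slide":[-3.3,0,6.3],"turn":0,"grip":0},{"slide":[-3.3,0,6.3],"turn":0,"grip":0}]'
python3 - <<'E'
from h import *
a,_=grab('scene');b,_=grab('side')
f=lambda i,u,v:cv2.resize(i[v:v+150,u:u+200],None,fx=2,fy=2,interpolation=cv2.INTER_CUBIC)
cv2.imwrite('pics/d.png',np.hstack([f(a,280,180),f(b,260,160)])[:,:,::-1])
s=ctrl.get_state();print(s['eef_pos'],s['contact_force'])
E
```

```text
time: 5.7
eef_pos: [0.5149, 0.047, 0.1265]
tcp_rot: [1.0, -0.001, 0.0, 0.0]
contact_force: [-0.2, 0.4, 2.4]
opening: 0.004
finger_force: 0.8
[0.51487247 0.04699104 0.12648694] [-0.4397086  -0.43495233  1.36659123]
```

View pics/d.png

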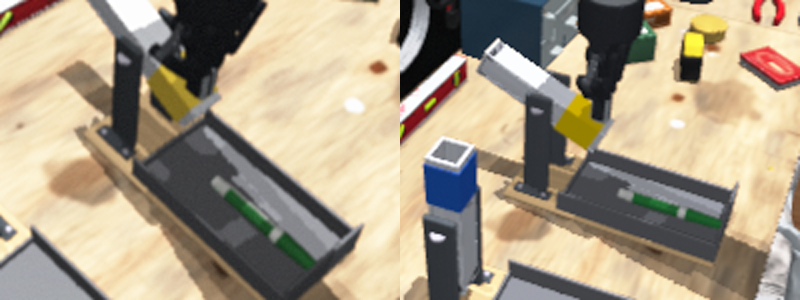

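The marker lies in the tray (left crop (265,220), right crop (670,210)) and the tube is well past level. I'll back off along the same arc and then go up and away.

```bash
python3 -m inch '[{"slide":[-0.1,0,-0.8],"turn":0,"grip":0},{"slide":[-0.2,0,-1.6],"turn":0,"grip":0},{"slide":[0.1,0,-2.6],"turn":0,"grip":0},{"slide":[0.7,0,-3.5],"turn":0,"grip":0},{"slide":[1.9,0,-4.8],"turn":0,"grip":0},{"slide":[3.3,0,-6.4],"turn":0,"grip":0},{"slide":[4.0,0,-6.9],"turn":0,"grip":0},{"slide":[4.7,0,-7.4],"turn":0,"grip":0},{"slide":[5.6,0,-7.8],"turn":0,"grip":0},{"slide":[6.4,0,-8.1],"turn":0,"grip":0},{"slide":[7.3,0,-8.2],"turn":0,"grip":0},{"slide":[8.2,0,-8.3],"turn":0,"grip":0},{"slide":[9.1,0,-8.2],"turn":0,"grip":0},{"slide":[10,0,-8.0],"turn":0,"grip":0},{"slide":[12,0,-8.0],"turn":0,"grip":0},{"slide":[14.5,0,-8.0],"turn":0,"grip":0},{"slide":[14.5,0,-12],"turn":0,"grip":0},{"slide":[14.5,0,-17],"turn":0,"grip":0},{"slide":[14.5,0,-17],"turn":0,"grip":0},{"slide":[14.5,0,-17],"turn":0,"grip":0}]'
python3 -m inch '[{"slide":[0,0,0],"turn":0,"grip":0},{"slide":[0,0,0],"turn":0,"grip":0},{"slide":[0,0,0],"turn":0,"grip":0},{"slide":[0,0,0],"turn":0,"grip":0},{"slide":[0,0,0],"turn":0,"grip":0},{"slide":[0,0,0],"turn":0,"grip":0},{"slide":[0,0,0],"turn":0,"grip":0},{"slide":[0,0,0],"turn":0,"grip":0},{"slide":[0,0,0],"turn":0,"grip":0},{"slide":[0,0,0],"turn":0,"grip":0},{"slide":[0,0,0],"turn":0,"grip":0},{"slide":[0,0,0],"turn":0,"grip":0},{"slide":[0,0,0],"turn":0,"grip":0},{"slide":[0,0,0],"turn":0,"grip":0},{"slide":[0,0,0],"turn":0,"grip":0}]'
python3 - <<'E'
from h import *
a,d=grab('scene');b,_=grab('side')
f=lambda i,u,v:cv2.resize(i[v:v+150,u:u+200],None,fx=2,fy=2,interpolation=cv2.INTER_CUBIC)
cv2.imwrite('pics/e.png',np.hstack([f(a,270,160),f(b,260,160)])[:,:,::-1])
P=pts('scene',d);h=cv2.cvtColor(a,cv2.COLOR_RGB2HSV);m=(cv2.inRange(h,(40,80,30),(85,255,255))>0)&(d>0)&(abs(P[...,0]-.44)<.12)&(abs(P[...,1]-.05)<.08)
print('green',m.sum(),P[m].mean(0),P[m].min(0),P[m].max(0))
for y in(.048,.282):
    r=(np.hypot(P[...,0]-.583,P[...,1]-y)<.06)&(abs(P[...,2]-.22)<.006);print('rim',r.sum(),np.median(P[r],0))
E
```

```text
time: 7.8
eef_pos: [0.6608, 0.0468, 0.2984]
tcp_rot: [1.0, -0.001, 0.002, 0.0]
contact_force: [0.1, 0.0, -0.9]
opening: 0.001
finger_force: 0.0
time: 9.3
eef_pos: [0.6596, 0.0468, 0.2963]
tcp_rot: [1.0, -0.001, -0.0, 0.0]
contact_force: [-0.4, -0.5, 0.6]
opening: 0.003
finger_force: 0.0
green 312 [0.40196692 0.04707828 0.02364602] [0.34543911 0.03713915 0.00980241] [0.46184151 0.06255805 0.0513391 ]
rim 199 [0.58597056 0.04787545 0.21849043]
rim 262 [0.58109757 0.2820681  0.21889347]
```

View pics/e.png

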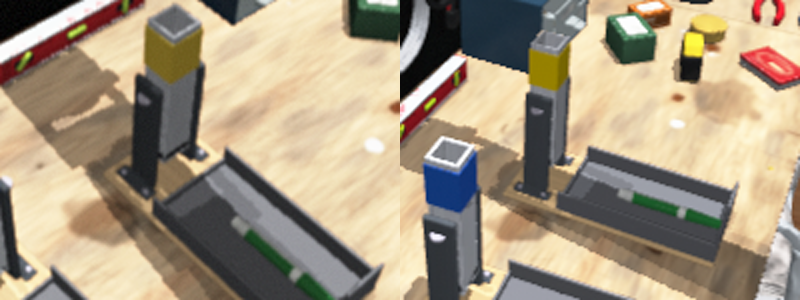

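Both tubes stand upright (yellow rim at (172,22) in the left crop). The marker lies in the tray at about (0.40, 0.047), z 0.02, and the robot is clear.

```bash
python3 -c "
from plant import ctrl
print(ctrl.sign_off())"
```

```text
the job is handed in; nothing more can be done
None
```

The job is handed in: the marker lies in the yellow-banded tube's catch tray, both tubes stand upright, the blue-banded one was not touched, and the arm is clear (about 9.4 s used).

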